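# Test and sort one-way hubs

## Task

Check and sort the one-way hubs standing in the rack. While a hub still stands in the rack, turn its yellow handle to and fro twice, at least 75 degrees each way: one way it spins loose, the other way it grips and carries the dark toothed disc with it; then lift it straight up out of its key slots and stand it upright on the floor of a tray, the blue tray if it grips clockwise (seen from above), the red tray if it grips counter-clockwise. When every hub is in its tray, press the bell's plunger right down to its stop to call for collection and let it spring back; leave everything else on the bench where it is.

Things in the scene. Friction and masses are not known exactly. Their poses are not given: they have to be found in the camera images.
- rack: Fixed blue rack, 118 (x) by 400 mm (y), 30 mm high; origin under its middle, z up. Four places at y = -144, -48, 48, 144 mm, any may be empty. A hub stands on the 6 mm floor, its base's T-keys (+x and -x sides) in key slots between aluminium lips with 2 mm play: it cannot slide or turn there and comes out only straight up, free once raised 25 mm.
- tray_blue: Loose blue open tray, outside 126 mm (its x) by 236 mm (its y), rim 26 mm high, walls and floor 5 mm thick, 0.9 kg. Origin: middle of its underside; z up. Holds two hubs side by side along its y, at about y = -56 and +56 mm.
- tray_red: Loose red open tray, the same size and make as the blue one. Origin: middle of its underside; z up.
- hub_a: One-way hub a (may be absent), all alike, 0.5 to 0.75 kg. Black base 70 x 70 mm, 26 high, 98 over its T-keys (along x); toothed disc 72 mm across with a white mark (28 to 38 mm up); drum 56 mm across (40 to 56); yellow handle plate 60 x 14 mm (55 to 101), cap 21 mm wide (to 106). Origin under the base's middle, z up. Grip the plate about 80 mm up; it lies along x when disc + head angle = 0.
- hub_a_disc (a joint): Angle of hub a's toothed disc in its base, rad, counter-clockwise from above positive; starts between -0.15 and 0.15. Stiff to turn (0.2 N m), stays where it is left, no end stop.
- hub_a_head (a joint): Angle of hub a's drum and handle relative to its disc, rad, counter-clockwise positive; starts within 0.2 of 0, no end stop. A freewheel: turned one way it grips, after up to 0.25 rad of play, and carries the disc (disc angle changes); the other way it clicks round loosely (0.03 to 0.1 N m), disc still, head angle changes. Which way it grips shows only when turned.
- hub_b: One-way hub b (may be absent), all alike, 0.5 to 0.75 kg. Black base 70 x 70 mm, 26 high, 98 over its T-keys (along x); toothed disc 72 mm across with a white mark (28 to 38 mm up); drum 56 mm across (40 to 56); yellow handle plate 60 x 14 mm (55 to 101), cap 21 mm wide (to 106). Origin under the base's middle, z up. Grip the plate about 80 mm up; it lies along x when disc + head angle = 0.
- hub_b_disc (a joint): Angle of hub b's toothed disc in its base, rad, counter-clockwise from above positive; starts between -0.15 and 0.15. Stiff to turn (0.2 N m), stays where it is left, no end stop.
- hub_b_head (a joint): Angle of hub b's drum and handle relative to its disc, rad, counter-clockwise positive; starts within 0.2 of 0, no end stop. A freewheel: turned one way it grips, after up to 0.25 rad of play, and carries the disc (disc angle changes); the other way it clicks round loosely (0.03 to 0.1 N m), disc still, head angle changes. Which way it grips shows only when turned.
- hub_c: One-way hub c (may be absent), all alike, 0.5 to 0.75 kg. Black base 70 x 70 mm, 26 high, 98 over its T-keys (along x); toothed disc 72 mm across with a white mark (28 to 38 mm up); drum 56 mm across (40 to 56); yellow handle plate 60 x 14 mm (55 to 101), cap 21 mm wide (to 106). Origin under the base's middle, z up. Grip the plate about 80 mm up; it lies along x when disc + head angle = 0.
- hub_c_disc (a joint): Angle of hub c's toothed disc in its base, rad, counter-clockwise from above positive; starts between -0.15 and 0.15. Stiff to turn (0.2 N m), stays where it is left, no end stop.
- hub_c_head (a joint): Angle of hub c's drum and handle relative to its disc, rad, counter-clockwise positive; starts within 0.2 of 0, no end stop. A freewheel: turned one way it grips, after up to 0.25 rad of play, and carries the disc (disc angle changes); the other way it clicks round loosely (0.03 to 0.1 N m), disc still, head angle changes. Which way it grips shows only when turned.
- hub_d: One-way hub d (may be absent), all alike, 0.5 to 0.75 kg. Black base 70 x 70 mm, 26 high, 98 over its T-keys (along x); toothed disc 72 mm across with a white mark (28 to 38 mm up); drum 56 mm across (40 to 56); yellow handle plate 60 x 14 mm (55 to 101), cap 21 mm wide (to 106). Origin under the base's middle, z up. Grip the plate about 80 mm up; it lies along x when disc + head angle = 0.
- hub_d_disc (a joint): Angle of hub d's toothed disc in its base, rad, counter-clockwise from above positive; starts between -0.15 and 0.15. Stiff to turn (0.2 N m), stays where it is left, no end stop.
- hub_d_head (a joint): Angle of hub d's drum and handle relative to its disc, rad, counter-clockwise positive; starts within 0.2 of 0, no end stop. A freewheel: turned one way it grips, after up to 0.25 rad of play, and carries the disc (disc angle changes); the other way it clicks round loosely (0.03 to 0.1 N m), disc still, head angle changes. Which way it grips shows only when turned.
- plunger (a joint): Travel of the desk bell's spring plunger, m: 0 up, 0.008 fully down on its stop. About 2 N to start it, 5 N at the stop; it springs back up.
- plunger_top (a point): Middle of the top face of the bell's black round plunger head (28 mm across), 76 mm above the bench when up; pushed straight down. The bell, a steel dome 90 mm across, is fixed to the bench.
- tape: Bystander: roll of paper tape lying flat, 100 mm across, 48 mm high. Leave it where it is.
- driver: Bystander: screwdriver lying on the bench. Leave it where it is.
- caliper: Bystander: steel caliper lying on the bench, 170 mm long. Leave it where it is.
- spray: Bystander: spray can, 60 mm across, 160 mm high. Leave it where it is.
- mug: Bystander: blue mug, 80 mm across, 90 mm high. Leave it where it is.

How it is judged:
On the way, in this order (a step that is already met when the one before it is completed fails the run):
1. every hub present has been turned to and fro twice and stands in its proper tray (angle between each of hub_a, hub_b, hub_c, hub_d's own z axis and vertical below 0.12 rad and linear speed of each of hub_a, hub_b, hub_c, hub_d below 0.03 m/s and ((value of joint hub_a_disc below -1.6 rad and value of joint hub_a_head above 1.6 rad and x of hub_a in the frame of tray_blue between -0.056 and 0.056 m and y of hub_a in the frame of tray_blue between -0.112 and 0.112 m and z of hub_a in the frame of tray_blue between 0 and 0.013 m) or (value of joint hub_a_disc above 1.6 rad and value of joint hub_a_head below -1.6 rad and x of hub_a in the frame of tray_red between -0.056 and 0.056 m and y of hub_a in the frame of tray_red between -0.112 and 0.112 m and z of hub_a in the frame of tray_red between 0 and 0.013 m)) and ((value of joint hub_b_disc below -1.6 rad and value of joint hub_b_head above 1.6 rad and x of hub_b in the frame of tray_blue between -0.056 and 0.056 m and y of hub_b in the frame of tray_blue between -0.112 and 0.112 m and z of hub_b in the frame of tray_blue between 0 and 0.013 m) or (value of joint hub_b_disc above 1.6 rad and value of joint hub_b_head below -1.6 rad and x of hub_b in the frame of tray_red between -0.056 and 0.056 m and y of hub_b in the frame of tray_red between -0.112 and 0.112 m and z of hub_b in the frame of tray_red between 0 and 0.013 m)) and ((value of joint hub_c_disc below -1.6 rad and value of joint hub_c_head above 1.6 rad and x of hub_c in the frame of tray_blue between -0.056 and 0.056 m and y of hub_c in the frame of tray_blue between -0.112 and 0.112 m and z of hub_c in the frame of tray_blue between 0 and 0.013 m) or (value of joint hub_c_disc above 1.6 rad and value of joint hub_c_head below -1.6 rad and x of hub_c in the frame of tray_red between -0.056 and 0.056 m and y of hub_c in the frame of tray_red between -0.112 and 0.112 m and z of hub_c in the frame of tray_red between 0 and 0.013 m)) and ((value of joint hub_d_disc below -1.6 rad and value of joint hub_d_head above 1.6 rad and x of hub_d in the frame of tray_blue between -0.056 and 0.056 m and y of hub_d in the frame of tray_blue between -0.112 and 0.112 m and z of hub_d in the frame of tray_blue between 0 and 0.013 m) or (value of joint hub_d_disc above 1.6 rad and value of joint hub_d_head below -1.6 rad and x of hub_d in the frame of tray_red between -0.056 and 0.056 m and y of hub_d in the frame of tray_red between -0.112 and 0.112 m and z of hub_d in the frame of tray_red between 0 and 0.013 m))), for 0.2 s.
2. the bell's plunger is pressed down to its stop (value of joint plunger above 0.0066 m), for 0.05 s.
At the end, for the whole second after the job is handed in: Every hub present has its disc driven and its head spun loose beyond 1.6 rad, and stands at rest, upright within 0.12 rad, on the floor of its tray (grips clockwise: blue, counter-clockwise: red); the plunger was then pressed to within 1.4 mm of its stop and is up again (all of step 1 and value of joint plunger below 0.0025 m); the robot touches nothing.
It fails at once if hub a lifted out of the rack before it was turned to and fro twice (height (world z) of hub_a above 0.03 m and not ((value of joint hub_a_disc below -1.6 rad and value of joint hub_a_head above 1.6 rad) or (value of joint hub_a_disc above 1.6 rad and value of joint hub_a_head below -1.6 rad))).
It fails at once if hub b lifted out of the rack before it was turned to and fro twice (height (world z) of hub_b above 0.03 m and not ((value of joint hub_b_disc below -1.6 rad and value of joint hub_b_head above 1.6 rad) or (value of joint hub_b_disc above 1.6 rad and value of joint hub_b_head below -1.6 rad))).
It fails at once if hub c lifted out of the rack before it was turned to and fro twice (height (world z) of hub_c above 0.03 m and not ((value of joint hub_c_disc below -1.6 rad and value of joint hub_c_head above 1.6 rad) or (value of joint hub_c_disc above 1.6 rad and value of joint hub_c_head below -1.6 rad))).
It fails at once if hub d lifted out of the rack before it was turned to and fro twice (height (world z) of hub_d above 0.03 m and not ((value of joint hub_d_disc below -1.6 rad and value of joint hub_d_head above 1.6 rad) or (value of joint hub_d_disc above 1.6 rad and value of joint hub_d_head below -1.6 rad))).
It fails at once if a bystander pushed more than 40 mm or knocked over (distance of any of tape, driver, caliper, spray, mug from where it was at the start of the episode above 0.04 m or angle between any of spray, mug's own z axis and vertical above 0.5 rad).
Of hub_a, hub_b, hub_c, hub_d only 3 to 4 are there at a start; the rules pass over those that are not, and their reading is None.
At some moment in a run one of tray_blue, tray_red may be knocked a few centimetres aside while the robot is not near it.
Once in a run the grip may slacken for a moment while it holds something.
It also fails if it takes over 210 s, if anything falls off the work surface, if the arm or the gripper's body presses on something with over 40 N, if the wrist force passes 120 N, or if a joint passes its speed limit or range.

## Robot

A 7-joint arm with a two-finger parallel gripper is mounted at the origin on the work surface. World frame = base frame: x ahead of the robot, y to its left, z up, the work surface at z = 0. Lengths are in m, angles in rad, forces in N, time in s.
With the tool pointing down it reaches from about 0.4 to 0.85 m from the base axis. Payload 10.4 kg.
Tool frame: the origin (TCP) lies between the finger pads; the fingertips stand ahead of it and the grasp point (between the pads) lies 5 mm behind it (manip.tip_extent is the z of the fingertips in the tool frame, in m); z points along the fingers, y is the line along which they close (so a half turn about z gives the same grasp; the last joint's range is limited). The gripper opens to 85 mm and grips with 20 to 120 N. Pads are 22 mm wide; open, the fingers measure 114 mm over their backs; the gripper's body (76 mm by 85 mm) begins 54 mm behind the grasp point. The pads swing forward as they close: fully open they stand 13 mm farther back than shut.
Start: joints at [1.192, 0.332, -0.065, 1.46, 0.022, 1.35, -0.088], TCP at [0.218, -0.586, 0.222] pointing down, gripper open.
Joint ranges: [-2.6, 2.6], [-0.5, 2.12], [-1.47, 1.34], [0.16, 2.42], [-1.27, 4.41], [0.06, 2.06], [-2.6, 2.6]. Speed limits (rad/s): [2.22, 2.22, 2.79, 2.79, 3.14, 3.14, 3.14].

## Interface

Orientations are given as a unit quaternion [x, y, z, w].
In Python, from workcell import status, viewer, manip gives the robot as it stands.
- The arm moves only by the tool play_rows, never from a script. Its argument "plan" is one flat list of numbers, 7 for each row, row after row: the turn, a rotation vector about the tool's x, y, z in degrees, then the shift along the tool's x, y, z in m, then the opening, from 0 (shut) to 1 (fully open). In form: [ax, ay, az, dx, dy, dz, grip, ax, ay, az, dx, dy, dz, grip, ...]. A call has 1 to 20 rows; each row is the pose to reach, as a shift and turn from the pose commanded when the call began, along the tool's axes at that moment; what a row does not reach only later rows make up. A row lasts 1/8 s, in which the tool goes at most 62.5 mm and 10.7 degrees, less where a joint would pass 70% of its speed; a pose out of reach is approached as far as the arm can. A call with a gripper value outside its range is refused whole. The fingers move at their own pace and stop on an object; "squeeze" is the grip in N (left out, the last holds). Time passes only in rows, so rows that repeat a pose let the fingers close. It gives the time, the measured TCP pose, the force, the opening and the grip force at its end, in the units of the state.
- status.get_obs(): the state, without advancing time (a new reading comes with each control period).
- viewer.camera(name): name is "side" or "top" or "wrist"; returns the picture (384x512x3 uint8, red, green, blue); there is no depth.
- viewer.camera_model(name): a dict with "fx", "fy", "cx", "cy" (pixels), "R" (3x3) and "t" (3): a world point X has camera coordinates R X + t. Camera axes: x right, y down, z forward; pixel columns grow to the right and rows downward; lengths in m; the calibration is good to about 2 mm. The wrist camera is an equidistant fisheye: a pixel r from the principal point sees the ray r / f radians off the axis. A picture is of the moment at which its call begins: read the wrist's pose just before it. camera_model takes no time and is no camera call; for the wrist camera it gives the pose at the moment of the call.
- manip.hand_in(): hands the job in; it is judged then, once.
The state is a dict: "clock": time; "joint_pos": joint angles; "joint_velocities": joint speeds; "tau": joint torques, N m; "position": TCP position; "ee_rot": TCP orientation; "ft_force": force on the tool from outside, world axes, zero at the start; "torque": the same for the moment, N m; "grip_width": opening from 0.0 (shut) to 1.0 (fully open); "grasp_force": force on a finger pad.
Only numpy, scipy, OpenCV 4.12 (cv2) and the standard library are available. Lean on these libraries where they do the work, as an engineer would, in place of code of your own. Each camera call takes 0.05 s, during which the arm holds its last target. There are 200 camera calls.

## Working session

There is one attempt and no reset: what is moved stays moved. The work goes in short steps, Python scripts to look and compute and a tool call to move; the robot and the scene stay as the last step left them, time stands still between calls to the robot, and variables do not carry over. Pictures are saved under pics/ and viewed, at most 14 in all, crops included, and the job is handed in when it is done.

Besides the shell and the picture viewer there is one more tool, called after "Emit:" in YAML: its name, and indented under it one key for each argument. play_rows: Moves the arm, as the interface text tells. Its arguments: {"type":"object","properties":{"plan":{"type":"array","items":{"type":"number"}},"squeeze":{"type":"number"}},"required":["plan"]}

```bash
ls; mkdir -p pics; python3 - <<'E'
from workcell import status, viewer, manip
import cv2
o=status.get_obs()
for k,v in o.items(): print(k,v)
print(manip.tip_extent)
for n in ("top","side"):
    cv2.imwrite(f"pics/{n}0.png",viewer.camera(n)[:,:,::-1]); print(n,viewer.camera_model(n))
print(viewer.camera_model("wrist"))
E
```

```text
pics
clock 0.0
joint_pos [ 1.19238813  0.33286145 -0.06467302  1.46093396  0.02161741  1.34986875
 -0.08849875]
joint_velocities [ 0.00143929 -0.00065452  0.00083646  0.00181996 -0.00079198  0.00200719
 -0.00246546]
tau [ 1.68989220e-03 -6.25449443e+01  5.04876708e-02 -3.91600192e+01
  1.64243812e-02  9.88911081e-03  3.79985647e-05]
position [ 0.21756221 -0.58551311  0.22152589]
ee_rot [ 9.84216492e-01  1.76967297e-01 -1.64980663e-04 -6.67797779e-04]
ft_force [ 0.99892348  0.57852909 -0.03587246]
torque [0.00990018 0.01618944 0.03073814]
grasp_force 0.0
grip_width 1.0023196342856286
0.014
top {'fx': 367.09202204435053, 'fy': 367.09202204435053, 'cx': 254.31067849240569, 'cy': 195.17621017192783, 'R': array([[ 0.02312453, -0.99972026,  0.00496668],
       [-0.99485396, -0.0235016 , -0.09855589],
       [ 0.09864505, -0.00266207, -0.99511912]]), 't': array([0.03887459, 0.51208388, 1.06533486])}
side {'fx': 413.73288488126434, 'fy': 413.73288488126434, 'cx': 259.3271385720064, 'cy': 193.5563084189124, 'R': array([[-0.94206015, -0.33516269,  0.0137349 ],
       [-0.2085412 ,  0.55310433, -0.80658922],
       [ 0.26274178, -0.76271985, -0.59095278]]), 't': array([0.50473505, 0.14625337, 1.21047652])}
{'fx': 297.3186396354542, 'fy': 297.3186396354542, 'cx': 257.4379103128497, 'cy': 186.44495677804176, 'R': array([[ 3.48599347e-01, -9.37271388e-01, -9.16999070e-04],
       [-9.00389632e-01, -3.35153351e-01,  2.77436016e-01],
       [-2.60340175e-01, -9.58883574e-02, -9.60743679e-01]]), 't': array([-0.62521683, -0.03732253,  0.37864484])}
```

View pics/top0.png

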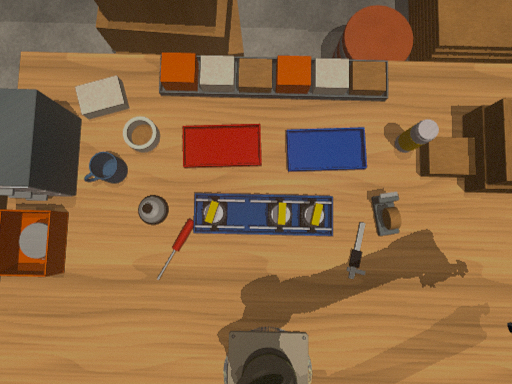

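View pics/side0.png

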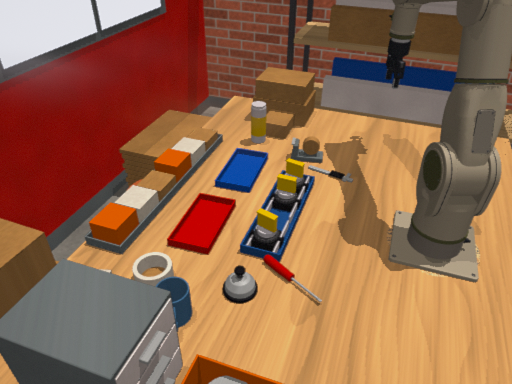

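The top view shows three hubs in the rack (handles at about (213,212), (282,214) and (315,215)). Red tray is at (222,146), blue tray at (326,150) and bell at (152,209). Next come the coarse positions.

```bash
cat > h.py <<'E'
from workcell import status, viewer, manip
import cv2, numpy as np
from scipy.spatial.transform import Rotation as Ro
def snap(n):
    m=viewer.camera_model(n); return viewer.camera(n),m
def rays(m,uv,fish=False):
    uv=np.atleast_2d(uv).astype(float); p=(uv-[m['cx'],m['cy']])/[m['fx'],m['fy']]
    if fish:
        r=np.linalg.norm(p,axis=1)+1e-9
        d=np.c_[p*(np.sin(r)/r)[:,None],np.cos(r)]
    else: d=np.c_[p,np.ones(len(p))]
    return -m['R'].T@m['t'], d@m['R']
def plane(m,uv,z,fish=False):
    c,d=rays(m,uv,fish); return c+d*((z-c[2])/d[:,2])[:,None]
def hsv(im,lo,hi):
    return cv2.inRange(cv2.cvtColor(im,cv2.COLOR_RGB2HSV),lo,hi)
BLUE=((105,120,40),(125,255,255)); RED=((0,190,90),(4,255,255)); YEL=((22,130,90),(34,255,255))
def blobs(mask,amin,close=0):
    if close: mask=cv2.morphologyEx(mask,cv2.MORPH_CLOSE,np.ones((close,close)))
    cs,_=cv2.findContours(mask,cv2.RETR_EXTERNAL,cv2.CHAIN_APPROX_NONE)
    return [c[:,0,:] for c in cs if cv2.contourArea(c)>amin]
def rect(m,c,z,fish=False):
    "min-area rectangle on plane z: centre, long side, short side, angle of the long side from x"
    P=plane(m,c,z,fish)[:,:2]*1000
    (x,y),(w,h),a=cv2.minAreaRect(P.astype(np.float32))
    if w<h: w,h,a=h,w,a+90
    return round(x,1),round(y,1),round(w,1),round(h,1),round((a+90)%180-90,1)
def pose():
    o=status.get_obs(); R=Ro.from_quat(o['ee_rot']).as_matrix()
    return o,np.array(o['position']),R
def go(x,y,z,yaw):
    "tool-frame move to a tool-down pose; yaw (deg) = world direction of tool x"
    o,p,R=pose(); a=np.radians(yaw)
    T=np.array([[np.cos(a),np.sin(a),0],[np.sin(a),-np.cos(a),0],[0,0,-1]])
    print('at',p.round(4),'yaw',np.degrees(np.arctan2(R[1,0],R[0,0])).round(1),'j7',o['joint_pos'][6].round(2),'t',o['clock'])
    print('  turn',Ro.from_matrix(R.T@T).as_rotvec(degrees=True).round(1),'shift',(R.T@(np.array([x,y,z])-p)).round(4))
E
python3 - <<'E'
from h import *
im,m=snap("top")
for n,c,z,cl in(("blue",BLUE,.028,9),("red",RED,.026,5),("yel",YEL,.106,0)):
    for b in blobs(hsv(im,*c),60,cl): print(n,b.mean(0).round(),rect(m,b,z))
print(plane(m,[[152,208]],.076))
go(.5,.0,.3,0)
E
```

```text
blue [250. 214.] (455.7, 25.2, 403.7, 113.7, -89.9)
blue [326. 149.] (656.5, -161.4, 233.9, 124.9, -86.9)
red [183. 235.] (389.5, 256.9, 94.9, 21.5, -30.4)
red [221. 145.] (660.8, 153.2, 232.1, 125.2, -87.1)
yel [317. 214.] (455.7, -120.6, 60.0, 21.6, -12.9)
yel [282. 213.] (455.8, -24.2, 60.5, 21.7, -2.7)
yel [211. 211.] (455.8, 168.1, 60.4, 20.9, -17.0)
[[0.46288612 0.33836255 0.076     ]]
at [ 0.2176 -0.5856  0.2217] yaw 20.4 j7 -0.09 t 0.15
  turn [-0.1  0.  20.4] shift [ 0.4687 -0.4506 -0.0778]
```

```bash
python3 -c "
from h import *
go(.4557,-.1200,.18,-13)"
```

```text
at [ 0.2176 -0.5856  0.2217] yaw 20.4 j7 -0.09 t 0.15
  turn [-0.1  0.  33.4] shift [ 0.3853 -0.3534  0.0421]
```

Emit:
play_rows:
  plan: [0, 0, 33.4, 0.3853, -0.3534, 0.02, 0.6, 0, 0, 33.4, 0.3853, -0.3534, 0.02, 0.6, 0, 0, 33.4, 0.3853, -0.3534, 0.02, 0.6, 0, 0, 33.4, 0.3853, -0.3534, 0.02, 0.6, 0, 0, 33.4, 0.3853, -0.3534, 0.02, 0.6, 0, 0, 33.4, 0.3853, -0.3534, 0.02, 0.6, 0, 0, 33.4, 0.3853, -0.3534, 0.02, 0.6, 0, 0, 33.4, 0.3853, -0.3534, 0.02, 0.6, 0, 0, 33.4, 0.3853, -0.3534, 0.02, 0.6, 0, 0, 33.4, 0.3853, -0.3534, 0.0421, 0.6, 0, 0, 33.4, 0.3853, -0.3534, 0.0421, 0.6, 0, 0, 33.4, 0.3853, -0.3534, 0.0421, 0.6, 0, 0, 33.4, 0.3853, -0.3534, 0.0421, 0.6]
  squeeze: 60

```text
clock: 1.78
position: [0.4561, -0.1209, 0.181]
ee_rot: [0.994, -0.114, 0.001, 0.0]
ft_force: [-0.2, 0.4, -0.4]
grip_width: 0.601
grasp_force: 0.0
```

```bash
python3 - <<'E'
from h import *
go(.4557,-.1200,.081,-13)
im,m=snap("wrist"); cv2.imwrite("pics/w1.png",im[:,:,::-1])
print(status.get_obs()['joint_pos'].round(2))
for b in blobs(hsv(im,*YEL),60): print(b.mean(0).round(),rect(m,b,.112,True))
E
```

```text
at [ 0.4561 -0.1209  0.181 ] yaw -13.1 j7 -1.65 t 1.775
  turn [ 0.  -0.1 -0.1] shift [-0.0007 -0.0008  0.1   ]
[ 0.61  0.05 -0.46  1.89  0.02  1.21 -1.65]
[ 11. 245.] (457.3, 162.5, 63.3, 24.1, -16.5)
[ 28. 233.] (460.5, 123.8, 70.1, 31.0, -19.6)
[147. 211.] (459.3, -27.5, 65.4, 23.7, -5.9)
[257. 185.] (459.3, -123.1, 65.2, 20.6, -12.2)
```

View pics/w1.png

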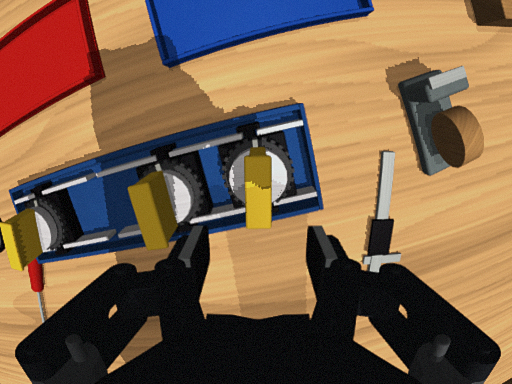

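Wrist view: the handle is centred between the fingers at (258,185). Descending and gripping.

Emit:
play_rows:
  plan: [0, 0, 0, -0.0007, -0.0008, 0.05, 0.6, 0, 0, 0, -0.0007, -0.0008, 0.1, 0.6, 0, 0, 0, -0.0007, -0.0008, 0.1, 0.6, 0, 0, 0, -0.0007, -0.0008, 0.1, 0.6, 0, 0, 0, -0.0007, -0.0008, 0.1, 0, 0, 0, 0, -0.0007, -0.0008, 0.1, 0, 0, 0, 0, -0.0007, -0.0008, 0.1, 0, 0, 0, 0, -0.0007, -0.0008, 0.1, 0, 0, 0, 0, -0.0007, -0.0008, 0.1, 0, 0, 0, 0, -0.0007, -0.0008, 0.1, 0]

```text
clock: 3.08
position: [0.4563, -0.1204, 0.0818]
ee_rot: [0.994, -0.114, 0.001, 0.001]
ft_force: [-2.2, -2.5, 6.8]
grip_width: 0.232
grasp_force: 58.4
```

Emit:
play_rows:
  plan: [0, 0, -10, 0, 0, 0, 0, 0, 0, -20, 0, 0, 0, 0, 0, 0, -30, 0, 0, 0, 0, 0, 0, -40, 0, 0, 0, 0, 0, 0, -50, 0, 0, 0, 0, 0, 0, -60, 0, 0, 0, 0, 0, 0, -70, 0, 0, 0, 0, 0, 0, -80, 0, 0, 0, 0, 0, 0, -90, 0, 0, 0, 0, 0, 0, -100, 0, 0, 0, 0, 0, 0, -100, 0, 0, 0, 0]

```text
clock: 4.45
position: [0.4568, -0.1208, 0.0819]
ee_rot: [0.725, 0.689, 0.0, 0.002]
ft_force: [1.9, -4.0, 6.3]
grip_width: 0.225
grasp_force: 58.9
```

```bash
python3 - <<'E'
from h import *
o,p,R=pose(); print(p.round(4),np.degrees(np.arctan2(R[1,0],R[0,0])),o['ft_force'].round(1),o['torque'].round(2),o['joint_pos'].round(2))
im,m=snap("wrist"); cv2.imwrite("pics/w2.png",im[:,:,::-1])
E
```

```text
[ 0.4568 -0.1208  0.0819] 87.08456309036521 [ 1.9 -4.   6.3] [-0.78 -0.07  0.05] [ 0.75  0.19 -0.63  1.99  0.13  1.    0.01]
```

View pics/w2.png

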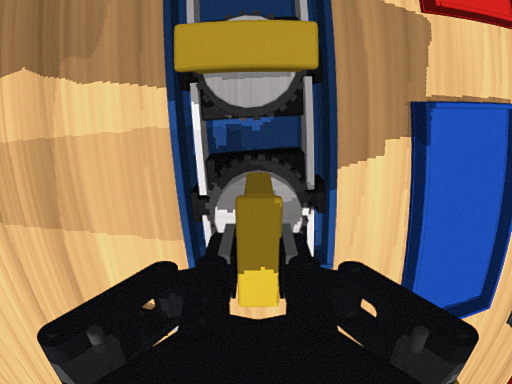

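The plate turned with the gripper, handle at (258,250). Now swinging back and comparing wrist moments.

Emit:
play_rows:
  plan: [0, 0, 10, 0, 0, 0, 0, 0, 0, 20, 0, 0, 0, 0, 0, 0, 30, 0, 0, 0, 0, 0, 0, 40, 0, 0, 0, 0, 0, 0, 50, 0, 0, 0, 0, 0, 0, 60, 0, 0, 0, 0]

```text
clock: 5.25
position: [0.4563, -0.1201, 0.0817]
ee_rot: [0.973, 0.23, 0.001, 0.001]
ft_force: [-1.0, -1.7, 7.0]
grip_width: 0.223
grasp_force: 59.1
```

```bash
python3 - <<'E'
from h import *
o,p,R=pose(); print(p.round(4),np.degrees(np.arctan2(R[1,0],R[0,0])),o['ft_force'].round(1),o['torque'].round(2),o['joint_pos'].round(2))
im,m=snap("wrist"); cv2.imwrite("pics/w3.png",im[:,:,::-1])
E
```

```text
[ 0.4563 -0.1201  0.0817] 26.647956643214453 [-1.  -1.7  7. ] [-0.18  0.37  0.25] [ 0.65  0.17 -0.52  2.    0.1   1.   -1.03]
```

Emit:
play_rows:
  plan: [0, 0, 10, 0, 0, 0, 0, 0, 0, 20, 0, 0, 0, 0, 0, 0, 30, 0, 0, 0, 0, 0, 0, 40, 0, 0, 0, 0, 0, 0, 40, 0, 0, 0, 0]

```text
clock: 5.92
position: [0.4565, -0.1198, 0.0818]
ee_rot: [0.993, -0.115, 0.001, 0.0]
ft_force: [-0.7, -0.6, 5.5]
grip_width: 0.223
grasp_force: 59.0
```

Emit:
play_rows:
  plan: [0, 0, -10, 0, 0, 0, 0, 0, 0, -20, 0, 0, 0, 0, 0, 0, -30, 0, 0, 0, 0, 0, 0, -40, 0, 0, 0, 0]

```text
clock: 6.42
position: [0.4565, -0.1203, 0.0818]
ee_rot: [0.972, 0.236, 0.001, 0.001]
ft_force: [0.5, -2.2, 6.8]
grip_width: 0.224
grasp_force: 59.0
```

```bash
python3 - <<'E'
from h import *
o,p,R=pose(); print(p.round(4),np.degrees(np.arctan2(R[1,0],R[0,0])),o['ft_force'].round(1),o['torque'].round(2),o['joint_pos'].round(2))
im,m=snap("wrist"); cv2.imwrite("pics/w4.png",im[:,:,::-1])
a=cv2.imread("pics/w3.png")[110:270,160:360]; b=im[110:270,160:360,::-1]
cv2.imwrite("pics/cmp.png",cv2.resize(np.hstack([a,b]),None,fx=2,fy=2))
E
```

```text
[ 0.4565 -0.1203  0.0818] 27.27607467918806 [ 0.5 -2.2  6.8] [-0.19 -0.01 -0.09] [ 0.65  0.17 -0.52  1.99  0.1   1.   -1.02]
```

View pics/cmp.png

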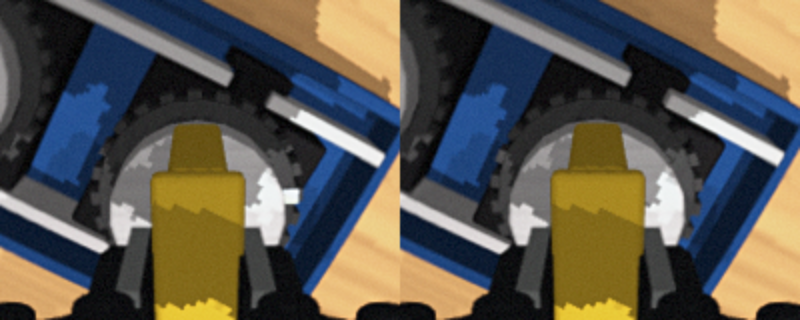

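The disc's white mark at (290,195) moves away on the clockwise stroke and does not come back. Moments are 0.25 clockwise and -0.09 counter-clockwise, so this hub grips clockwise and goes in the blue tray. Finishing the second swing.

Emit:
play_rows:
  plan: [0, 0, -10, 0, 0, 0, 0, 0, 0, -20, 0, 0, 0, 0, 0, 0, -30, 0, 0, 0, 0, 0, 0, -40, 0, 0, 0, 0, 0, 0, -50, 0, 0, 0, 0, 0, 0, -60, 0, 0, 0, 0, 0, 0, -60, 0, 0, 0, 0]

```text
clock: 7.35
position: [0.4569, -0.1203, 0.0818]
ee_rot: [0.725, 0.689, 0.001, 0.002]
ft_force: [2.3, -1.5, 4.2]
grip_width: 0.229
grasp_force: 58.9
```

Emit:
play_rows:
  plan: [0, 0, 10, 0, 0, 0, 0, 0, 0, 20, 0, 0, 0, 0, 0, 0, 30, 0, 0, 0, 0, 0, 0, 40, 0, 0, 0, 0, 0, 0, 50, 0, 0, 0, 0, 0, 0, 60, 0, 0, 0, 0, 0, 0, 70, 0, 0, 0, 0, 0, 0, 80, 0, 0, 0, 0, 0, 0, 90, 0, 0, 0, 0, 0, 0, 100, 0, 0, 0, 0, 0, 0, 100, 0, 0, 0, 0]

```text
clock: 8.72
position: [0.4563, -0.1199, 0.0818]
ee_rot: [0.993, -0.115, 0.001, 0.0]
ft_force: [-1.5, -1.9, 6.9]
grip_width: 0.225
grasp_force: 59.1
```

```bash
python3 - <<'E'
from h import *
im,m=snap("top"); cv2.imwrite("pics/top2.png",im[:,:,::-1])
for n,c,cl in(("blue",BLUE,9),("red",RED,5)):
    for b in blobs(hsv(im,*c),800,cl): print(n,b.mean(0).round(),rect(m,b,.026))
o,p,R=pose(); print(o['grasp_force'])
go(.4565,-.1203,.22,-13)
E
```

```text
blue [231. 210.] (455.7, 111.3, 232.1, 114.0, -89.9)
blue [326. 149.] (656.7, -161.6, 234.8, 125.5, -86.9)
red [221. 145.] (660.7, 153.2, 232.2, 125.1, -87.0)
59.127012491226196
at [ 0.4563 -0.1199  0.0817] yaw -13.1 j7 -1.71 t 8.775
  turn [ 0.  -0.1 -0.1] shift [ 0.0007  0.0004 -0.1383]
```

Emit:
play_rows:
  plan: [0, 0, 0, 0, 0, -0.01, 0, 0, 0, 0, 0, 0, -0.025, 0, 0, 0, 0, 0, 0, -0.04, 0, 0, 0, 0, 0, 0, -0.055, 0, 0, 0, 0, 0, 0, -0.055, 0, 0, 0, 0, 0, 0, -0.055, 0]
  squeeze: 80

```text
clock: 9.52
position: [0.455, -0.1195, 0.1349]
ee_rot: [0.994, -0.113, -0.0, 0.0]
ft_force: [0.1, -0.2, -4.9]
grip_width: 0.225
grasp_force: 78.6
```

```bash
python3 - <<'E'
from h import *
print(status.get_obs()['ft_force'].round(1))
go(.6596,-.2174,.137,-10)
E
```

```text
[ 0.1 -0.2 -4.9]
at [ 0.455  -0.1195  0.1349] yaw -13.0 j7 -1.67 t 9.525
  turn [ 0.  0. -3.] shift [ 0.2214  0.0493 -0.0022]
```

Emit:
play_rows:
  plan: [0, 0, 0, 0.015, 0.003, -0.005, 0, 0, 0, 0, 0.04, 0.009, -0.005, 0, 0, 0, 0, 0.065, 0.0145, -0.005, 0, 0, 0, 0, 0.09, 0.02, -0.005, 0, 0, 0, 0, 0.115, 0.0255, -0.005, 0, 0, 0, -1, 0.14, 0.031, -0.005, 0, 0, 0, -2, 0.165, 0.037, -0.005, 0, 0, 0, -3, 0.19, 0.042, -0.005, 0, 0, 0, -3, 0.21, 0.047, -0.005, 0, 0, 0, -3, 0.2214, 0.0493, -0.005, 0, 0, 0, -3, 0.2214, 0.0493, -0.005, 0, 0, 0, -3, 0.2214, 0.0493, -0.005, 0]

```text
clock: 11.02
position: [0.6593, -0.2168, 0.14]
ee_rot: [0.996, -0.087, -0.0, -0.0]
ft_force: [-0.1, -0.5, -5.5]
grip_width: 0.223
grasp_force: 78.6
```

```bash
python3 - <<'E'
from h import *
im,m=snap("wrist"); cv2.imwrite("pics/w5.png",im[:,:,::-1])
o=status.get_obs();print(o['ft_force'].round(1),o['grasp_force'])
im,m=snap("top"); cv2.imwrite("pics/top3.png",im[:,:,::-1])
for b in blobs(hsv(im,*RED),800,5): print(rect(m,b,.026))
go(.6596,-.2174,.081,-10)
E
```

```text
[ 0.5  0.4 -5.7] 78.61340761184692
(660.5, 153.2, 232.2, 125.6, -87.0)
at [ 0.6594 -0.217   0.1404] yaw -10.0 j7 -1.63 t 11.125
  turn [0. 0. 0.] shift [0.0002 0.0003 0.0594]
```

View pics/w5.png

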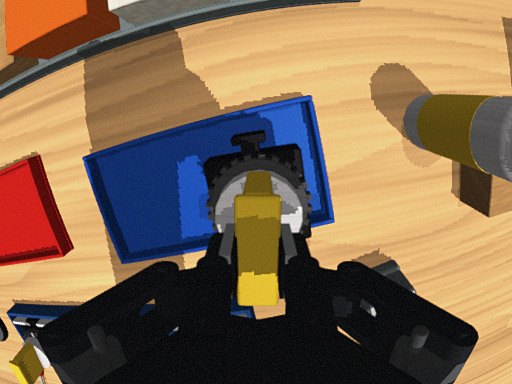

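The hub hangs over the right half of the blue tray (base at (255,190), tray spanning (85–330, 97–262)) and is aligned. Setting it down.

Emit:
play_rows:
  plan: [0, 0, 0, 0, 0, 0.02, 0, 0, 0, 0, 0, 0, 0.04, 0, 0, 0, 0, 0, 0, 0.052, 0, 0, 0, 0, 0, 0, 0.0585, 0, 0, 0, 0, 0, 0, 0.0585, 0, 0, 0, 0, 0, 0, 0.0585, 0.3, 0, 0, 0, 0, 0, 0.0585, 0.5, 0, 0, 0, 0, 0, 0.0585, 0.5, 0, 0, 0, 0, 0, 0.03, 0.5, 0, 0, 0, 0, 0, -0.03, 0.5, 0, 0, 0, 0, 0, -0.04, 0.5, 0, 0, 0, 0, 0, -0.04, 0.5]

```text
clock: 12.62
position: [0.6604, -0.2174, 0.1812]
ee_rot: [0.996, -0.087, 0.001, 0.0]
ft_force: [-0.0, 0.3, -1.5]
grip_width: 0.499
grasp_force: 0.0
```

```bash
python3 - <<'E'
from h import *
print(status.get_obs()['ft_force'].round(1))
go(.4557,-.0239,.18,-3)
E
```

```text
[-0.   0.3 -1.5]
at [ 0.6604 -0.2174  0.1812] yaw -10.0 j7 -1.62 t 12.625
  turn [ 0.  -0.1 -7. ] shift [-0.2352 -0.155   0.0006]
```

Emit:
play_rows:
  plan: [0, 0, -7, -0.2352, -0.155, 0, 0.5, 0, 0, -7, -0.2352, -0.155, 0, 0.5, 0, 0, -7, -0.2352, -0.155, 0, 0.5, 0, 0, -7, -0.2352, -0.155, 0, 0.5, 0, 0, -7, -0.2352, -0.155, 0, 0.5, 0, 0, -7, -0.2352, -0.155, 0, 0.5, 0, 0, -7, -0.2352, -0.155, 0, 0.5, 0, 0, -7, -0.2352, -0.155, 0, 0.5, 0, 0, -7, -0.2352, -0.155, 0.05, 0.5, 0, 0, -7, -0.2352, -0.155, 0.1, 0.5, 0, 0, -7, -0.2352, -0.155, 0.1, 0.5, 0, 0, -7, -0.2352, -0.155, 0.1, 0.5, 0, 0, -7, -0.2352, -0.155, 0.1, 0, 0, 0, -7, -0.2352, -0.155, 0.1, 0, 0, 0, -7, -0.2352, -0.155, 0.1, 0, 0, 0, -7, -0.2352, -0.155, 0.1, 0, 0, 0, -7, -0.2352, -0.155, 0.1, 0, 0, 0, -7, -0.2352, -0.155, 0.1, 0]
  squeeze: 60

```text
clock: 14.88
position: [0.4567, -0.0245, 0.082]
ee_rot: [1.0, -0.027, 0.002, 0.001]
ft_force: [-1.0, -2.9, 7.3]
grip_width: 0.228
grasp_force: 58.4
```

Emit:
play_rows:
  plan: [0, 0, -10, 0, 0, 0, 0, 0, 0, -20, 0, 0, 0, 0, 0, 0, -30, 0, 0, 0, 0, 0, 0, -40, 0, 0, 0, 0]

```text
clock: 15.38
position: [0.4567, -0.0244, 0.082]
ee_rot: [0.948, 0.319, 0.001, 0.001]
ft_force: [-0.7, -2.1, 7.2]
grip_width: 0.227
grasp_force: 58.5
```

```bash
python3 - <<'E'
from h import *
o,p,R=pose(); print(p.round(4),np.degrees(np.arctan2(R[1,0],R[0,0])),o['ft_force'].round(1),o['torque'].round(2),o['joint_pos'].round(2))
im,m=snap("top"); cv2.imwrite("pics/top4.png",im[:,:,::-1])
for b in blobs(hsv(im,*YEL),60): print(b.mean(0).round(),rect(m,b,.111))
E
```

```text
[ 0.4567 -0.0244  0.082 ] 37.25857628222125 [-0.7 -2.1  7.2] [-0.32  0.22 -0.21] [ 0.55  0.15 -0.63  2.03  0.11  0.99 -1.05]
[211. 211.] (455.5, 167.5, 60.1, 20.8, -17.0)
[349. 141.] (660.6, -208.0, 59.8, 21.4, -9.4)
```

Emit:
play_rows:
  plan: [0, 0, -10, 0, 0, 0, 0, 0, 0, -20, 0, 0, 0, 0, 0, 0, -30, 0, 0, 0, 0, 0, 0, -40, 0, 0, 0, 0, 0, 0, -50, 0, 0, 0, 0, 0, 0, -60, 0, 0, 0, 0, 0, 0, -60, 0, 0, 0, 0]

```text
clock: 16.3
position: [0.4566, -0.0248, 0.0819]
ee_rot: [0.662, 0.749, 0.0, 0.002]
ft_force: [-1.0, -3.7, 8.6]
grip_width: 0.228
grasp_force: 58.6
```

Emit:
play_rows:
  plan: [0, 0, 10, 0, 0, 0, 0, 0, 0, 20, 0, 0, 0, 0, 0, 0, 30, 0, 0, 0, 0, 0, 0, 40, 0, 0, 0, 0, 0, 0, 50, 0, 0, 0, 0, 0, 0, 60, 0, 0, 0, 0]

```text
clock: 17.05
position: [0.4565, -0.0245, 0.082]
ee_rot: [0.949, 0.314, 0.001, 0.001]
ft_force: [-1.7, -1.6, 7.9]
grip_width: 0.228
grasp_force: 58.6
```

```bash
python3 - <<'E'
from h import *
o,p,R=pose(); print(p.round(4),np.degrees(np.arctan2(R[1,0],R[0,0])),o['ft_force'].round(1),o['torque'].round(2),o['joint_pos'].round(2))
im,m=snap("wrist"); cv2.imwrite("pics/w6.png",im[:,:,::-1])
E
```

```text
[ 0.4565 -0.0245  0.082 ] 36.62476137152781 [-1.7 -1.6  7.9] [-0.33  0.25  0.02] [ 0.55  0.15 -0.63  2.03  0.11  1.   -1.06]
```

Emit:
play_rows:
  plan: [0, 0, 10, 0, 0, 0, 0, 0, 0, 20, 0, 0, 0, 0, 0, 0, 30, 0, 0, 0, 0, 0, 0, 40, 0, 0, 0, 0, 0, 0, 40, 0, 0, 0, 0]

```text
clock: 17.73
position: [0.4565, -0.0244, 0.082]
ee_rot: [1.0, -0.028, 0.001, 0.001]
ft_force: [-1.2, -1.9, 7.4]
grip_width: 0.224
grasp_force: 58.6
```

Emit:
play_rows:
  plan: [0, 0, -10, 0, 0, 0, 0, 0, 0, -20, 0, 0, 0, 0, 0, 0, -30, 0, 0, 0, 0, 0, 0, -40, 0, 0, 0, 0]

```text
clock: 18.23
position: [0.4569, -0.0242, 0.082]
ee_rot: [0.948, 0.319, 0.002, 0.001]
ft_force: [0.9, -1.2, 5.1]
grip_width: 0.231
grasp_force: 58.7
```

```bash
python3 - <<'E'
from h import *
o,p,R=pose(); print(p.round(4),np.degrees(np.arctan2(R[1,0],R[0,0])),o['ft_force'].round(1),o['torque'].round(2))
im,m=snap("wrist"); cv2.imwrite("pics/w7.png",im[:,:,::-1])
a=cv2.imread("pics/w6.png")[100:270,160:360]; b=im[100:270,160:360,::-1]
cv2.imwrite("pics/cmp2.png",cv2.resize(np.hstack([a,b]),None,fx=2,fy=2))
im,m=snap("top")
for n,c,cl in(("blue",BLUE,9),("red",RED,5)):
    for b in blobs(hsv(im,*c),800,cl): print(n,b.mean(0).round(),rect(m,b,.026))
cv2.imwrite("pics/top5.png",im[:,:,::-1])
E
```

```text
[ 0.4569 -0.0242  0.082 ] 37.26465565991865 [ 0.9 -1.2  5.1] [-0.07 -0.13 -0.19]
blue [323. 148.] (659.3, -153.1, 235.0, 125.2, -86.9)
red [221. 145.] (660.7, 153.4, 231.8, 125.3, -87.0)
```

View pics/cmp2.png

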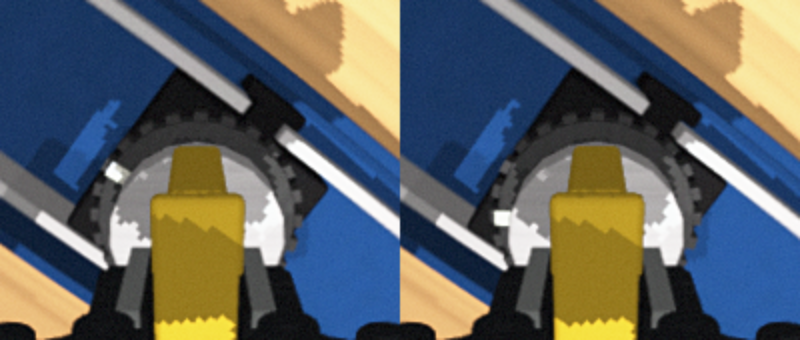

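Emit:
play_rows:
  plan: [0, 0, -10, 0, 0, 0, 0, 0, 0, -20, 0, 0, 0, 0, 0, 0, -30, 0, 0, 0, 0, 0, 0, -40, 0, 0, 0, 0, 0, 0, -50, 0, 0, 0, 0, 0, 0, -60, 0, 0, 0, 0, 0, 0, -60, 0, 0, 0, 0]

```text
clock: 19.2
position: [0.4568, -0.0242, 0.082]
ee_rot: [0.662, 0.75, 0.001, 0.002]
ft_force: [0.5, -0.9, 6.6]
grip_width: 0.227
grasp_force: 58.8
```

Emit:
play_rows:
  plan: [0, 0, 10, 0, 0, 0, 0, 0, 0, 20, 0, 0, 0, 0, 0, 0, 30, 0, 0, 0, 0, 0, 0, 40, 0, 0, 0, 0, 0, 0, 50, 0, 0, 0, 0, 0, 0, 60, 0, 0, 0, 0, 0, 0, 70, 0, 0, 0, 0, 0, 0, 80, 0, 0, 0, 0, 0, 0, 90, 0, 0, 0, 0, 0, 0, 100, 0, 0, 0, 0, 0, 0, 100, 0, 0, 0, 0]

```text
clock: 20.58
position: [0.4566, -0.0241, 0.082]
ee_rot: [1.0, -0.028, 0.002, 0.0]
ft_force: [-0.7, -0.7, 6.3]
grip_width: 0.227
grasp_force: 58.8
```

The white mark moved counter-clockwise, (115,172) to (102,218) within the crops, so this hub grips counter-clockwise and goes in the red tray. The blue tray was knocked about 9 mm and the hub moved with it. Lifting now.

Emit:
play_rows:
  plan: [0, 0, 0, 0, 0, -0.01, 0, 0, 0, 0, 0, 0, -0.025, 0, 0, 0, 0, 0, 0, -0.04, 0, 0, 0, 0, 0, 0, -0.055, 0, 0, 0, 0, 0, 0, -0.06, 0, 0, 0, 0, 0, 0, -0.06, 0]
  squeeze: 80

```text
clock: 21.32
position: [0.4553, -0.0239, 0.1404]
ee_rot: [1.0, -0.026, 0.0, 0.0]
ft_force: [-0.7, -0.3, -6.0]
grip_width: 0.222
grasp_force: 78.6
```

```bash
python3 - <<'E'
from h import *
o=status.get_obs(); print(o['ft_force'].round(1),o['grasp_force'])
go(.6636,.0974,.14,0)
E
```

```text
[-0.7 -0.3 -6. ] 78.56119751930237
at [ 0.4553 -0.0239  0.1404] yaw -3.0 j7 -1.7 t 21.325
  turn [ 0. -0. -3.] shift [ 0.2016 -0.1321  0.0005]
```

Emit:
play_rows:
  plan: [0, 0, 0, 0.015, -0.01, 0, 0, 0, 0, 0, 0.037, -0.024, 0, 0, 0, 0, 0, 0.06, -0.039, 0, 0, 0, 0, 0, 0.083, -0.054, 0, 0, 0, 0, 0, 0.106, -0.069, 0, 0, 0, 0, -1, 0.129, -0.084, 0, 0, 0, 0, -2, 0.152, -0.1, 0, 0, 0, 0, -3, 0.175, -0.115, 0, 0, 0, 0, -3, 0.193, -0.127, 0, 0, 0, 0, -3, 0.2016, -0.1321, 0, 0, 0, 0, -3, 0.2016, -0.1321, 0, 0, 0, 0, -3, 0.2016, -0.1321, 0, 0]

```text
clock: 22.82
position: [0.6629, 0.0967, 0.1399]
ee_rot: [1.0, -0.0, -0.0, 0.0]
ft_force: [-0.0, 0.4, -5.7]
grip_width: 0.224
grasp_force: 78.6
```

```bash
python3 - <<'E'
from h import *
im,m=snap("wrist"); cv2.imwrite("pics/w8.png",im[:,:,::-1])
for b in blobs(hsv(im,*RED),800,5): print(rect(m,b,.026,True))
o=status.get_obs();print(o['ft_force'].round(1),o['grasp_force'])
go(.6636,.0974,.082,0)
E
```

```text
(662.7, 151.6, 234.1, 125.0, -86.9)
[-0.5  0.  -5.5] 78.60889792442322
at [0.663  0.0967 0.1402] yaw -0.0 j7 -1.98 t 22.875
  turn [ 0.  0. -0.] shift [ 0.0006 -0.0007  0.0582]
```

View pics/w8.png

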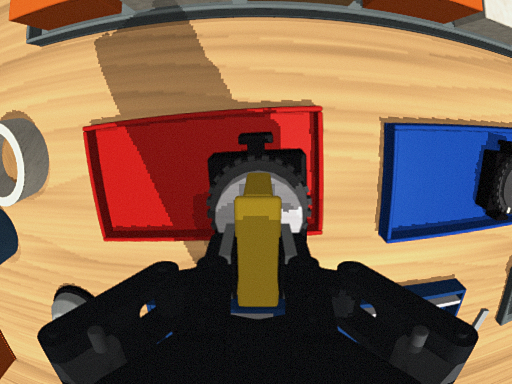

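The hub sits over the right half of the red tray (85–322, 107–242). Lowering.

Emit:
play_rows:
  plan: [0, 0, 0, 0, 0, 0.02, 0, 0, 0, 0, 0, 0, 0.04, 0, 0, 0, 0, 0, 0, 0.051, 0, 0, 0, 0, 0, 0, 0.058, 0, 0, 0, 0, 0, 0, 0.058, 0, 0, 0, 0, 0, 0, 0.058, 0.3, 0, 0, 0, 0, 0, 0.058, 0.5, 0, 0, 0, 0, 0, 0.058, 0.5, 0, 0, 0, 0, 0, 0.03, 0.5, 0, 0, 0, 0, 0, -0.03, 0.5, 0, 0, 0, 0, 0, -0.04, 0.5, 0, 0, 0, 0, 0, -0.04, 0.5]

```text
clock: 24.38
position: [0.6639, 0.0976, 0.1809]
ee_rot: [1.0, -0.0, 0.001, -0.0]
ft_force: [-0.7, -0.2, 0.0]
grip_width: 0.5
grasp_force: 0.0
```

```bash
python3 - <<'E'
from h import *
go(.4557,.168,.18,-17)
E
```

```text
at [0.6639 0.0976 0.1809] yaw -0.0 j7 -1.96 t 24.375
  turn [-0.  -0.1 17. ] shift [-0.2082 -0.0703  0.0006]
```

Emit:
play_rows:
  plan: [0, 0, 17, -0.2082, -0.0703, 0, 0.5, 0, 0, 17, -0.2082, -0.0703, 0, 0.5, 0, 0, 17, -0.2082, -0.0703, 0, 0.5, 0, 0, 17, -0.2082, -0.0703, 0, 0.5, 0, 0, 17, -0.2082, -0.0703, 0, 0.5, 0, 0, 17, -0.2082, -0.0703, 0, 0.5, 0, 0, 17, -0.2082, -0.0703, 0, 0.5, 0, 0, 17, -0.2082, -0.0703, 0, 0.5]
  squeeze: 60

```text
clock: 25.38
position: [0.4558, 0.1676, 0.1798]
ee_rot: [0.989, -0.148, -0.0, -0.0]
ft_force: [0.3, 0.1, 0.4]
grip_width: 0.499
grasp_force: 0.0
```

```bash
python3 - <<'E'
from h import *
go(.4557,.168,.081,-17)
E
```

```text
at [0.4558 0.1676 0.1798] yaw -17.1 j7 -2.36 t 25.375
  turn [-0.   0.  -0.1] shift [-0.0001 -0.0004  0.0988]
```

Emit:
play_rows:
  plan: [0, 0, 0, 0, 0, 0.05, 0.5, 0, 0, 0, 0, 0, 0.099, 0.5, 0, 0, 0, 0, 0, 0.099, 0.5, 0, 0, 0, 0, 0, 0.099, 0.5, 0, 0, 0, 0, 0, 0.099, 0, 0, 0, 0, 0, 0, 0.099, 0, 0, 0, 0, 0, 0, 0.099, 0, 0, 0, 0, 0, 0, 0.099, 0, 0, 0, 0, 0, 0, 0.099, 0, 0, 0, 0, 0, 0, 0.099, 0]

```text
clock: 26.62
position: [0.4566, 0.1677, 0.083]
ee_rot: [0.989, -0.148, 0.001, -0.0]
ft_force: [-1.1, -2.8, 6.7]
grip_width: 0.229
grasp_force: 58.3
```

Emit:
play_rows:
  plan: [0, 0, -10, 0, 0, 0, 0, 0, 0, -20, 0, 0, 0, 0, 0, 0, -30, 0, 0, 0, 0, 0, 0, -40, 0, 0, 0, 0]

```text
clock: 27.12
position: [0.4566, 0.1679, 0.0829]
ee_rot: [0.979, 0.202, 0.001, 0.0]
ft_force: [-0.9, -2.3, 7.2]
grip_width: 0.228
grasp_force: 58.6
```

```bash
python3 - <<'E'
from h import *
o,p,R=pose(); print(p.round(4),np.degrees(np.arctan2(R[1,0],R[0,0])),o['ft_force'].round(1),o['torque'].round(2),o['joint_pos'].round(2))
E
```

```text
[0.4566 0.1679 0.0829] 23.26159605984982 [-0.9 -2.3  7.2] [-0.25  0.31 -0.21] [ 0.24  0.24 -0.75  1.95  0.19  1.02 -1.76]
```

Emit:
play_rows:
  plan: [0, 0, -10, 0, 0, 0, 0, 0, 0, -20, 0, 0, 0, 0, 0, 0, -30, 0, 0, 0, 0, 0, 0, -40, 0, 0, 0, 0, 0, 0, -50, 0, 0, 0, 0, 0, 0, -60, 0, 0, 0, 0, 0, 0, -60, 0, 0, 0, 0]

```text
clock: 28.0
position: [0.4564, 0.1675, 0.0829]
ee_rot: [0.749, 0.663, 0.001, 0.001]
ft_force: [-2.0, -2.6, 9.7]
grip_width: 0.227
grasp_force: 58.9
```

Emit:
play_rows:
  plan: [0, 0, 10, 0, 0, 0, 0, 0, 0, 20, 0, 0, 0, 0, 0, 0, 30, 0, 0, 0, 0, 0, 0, 40, 0, 0, 0, 0, 0, 0, 50, 0, 0, 0, 0, 0, 0, 60, 0, 0, 0, 0]

```text
clock: 28.75
position: [0.4565, 0.1678, 0.0829]
ee_rot: [0.981, 0.196, 0.001, 0.0]
ft_force: [-0.5, -1.8, 7.6]
grip_width: 0.229
grasp_force: 58.6
```

```bash
python3 - <<'E'
from h import *
o,p,R=pose(); print(p.round(4),np.degrees(np.arctan2(R[1,0],R[0,0])),o['ft_force'].round(1),o['torque'].round(2),o['joint_pos'].round(2))
im,m=snap("wrist"); cv2.imwrite("pics/w9.png",im[:,:,::-1])
E
```

```text
[0.4565 0.1678 0.0829] 22.630508672324265 [-0.5 -1.8  7.6] [-0.27  0.36  0.01] [ 0.23  0.24 -0.74  1.95  0.19  1.02 -1.77]
```

Emit:
play_rows:
  plan: [0, 0, 10, 0, 0, 0, 0, 0, 0, 20, 0, 0, 0, 0, 0, 0, 30, 0, 0, 0, 0, 0, 0, 40, 0, 0, 0, 0, 0, 0, 40, 0, 0, 0, 0]

```text
clock: 29.42
position: [0.4564, 0.1679, 0.0829]
ee_rot: [0.989, -0.149, 0.001, -0.0]
ft_force: [-1.9, -2.2, 7.1]
grip_width: 0.228
grasp_force: 58.6
```

Emit:
play_rows:
  plan: [0, 0, -10, 0, 0, 0, 0, 0, 0, -20, 0, 0, 0, 0, 0, 0, -30, 0, 0, 0, 0, 0, 0, -40, 0, 0, 0, 0]

```text
clock: 29.92
position: [0.4569, 0.1681, 0.083]
ee_rot: [0.979, 0.202, 0.002, 0.0]
ft_force: [1.3, -1.1, 5.2]
grip_width: 0.223
grasp_force: 58.8
```

```bash
python3 - <<'E'
from h import *
o,p,R=pose(); print(p.round(4),np.degrees(np.arctan2(R[1,0],R[0,0])),o['ft_force'].round(1),o['torque'].round(2))
im,m=snap("wrist"); cv2.imwrite("pics/w10.png",im[:,:,::-1])
a=cv2.imread("pics/w9.png")[100:270,160:360]; b=im[100:270,160:360,::-1]
cv2.imwrite("pics/cmp3.png",cv2.resize(np.hstack([a,b]),None,fx=2,fy=2))
E
```

```text
[0.4569 0.1681 0.083 ] 23.259399715189055 [ 1.3 -1.1  5.2] [ 0.09 -0.07 -0.16]
```

View pics/cmp3.png

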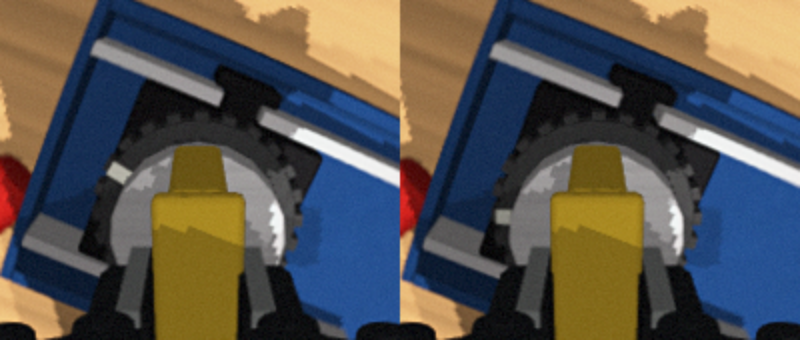

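Emit:
play_rows:
  plan: [0, 0, -10, 0, 0, 0, 0, 0, 0, -20, 0, 0, 0, 0, 0, 0, -30, 0, 0, 0, 0, 0, 0, -40, 0, 0, 0, 0, 0, 0, -50, 0, 0, 0, 0, 0, 0, -60, 0, 0, 0, 0, 0, 0, -60, 0, 0, 0, 0]

```text
clock: 30.85
position: [0.4567, 0.1681, 0.0829]
ee_rot: [0.748, 0.663, 0.001, 0.001]
ft_force: [-0.3, -0.4, 7.1]
grip_width: 0.23
grasp_force: 59.0
```

Emit:
play_rows:
  plan: [0, 0, 10, 0, 0, 0, 0, 0, 0, 20, 0, 0, 0, 0, 0, 0, 30, 0, 0, 0, 0, 0, 0, 40, 0, 0, 0, 0, 0, 0, 50, 0, 0, 0, 0, 0, 0, 60, 0, 0, 0, 0, 0, 0, 70, 0, 0, 0, 0, 0, 0, 80, 0, 0, 0, 0, 0, 0, 90, 0, 0, 0, 0, 0, 0, 100, 0, 0, 0, 0, 0, 0, 100, 0, 0, 0, 0]

```text
clock: 32.22
position: [0.4565, 0.1681, 0.0829]
ee_rot: [0.989, -0.149, 0.001, -0.0]
ft_force: [-1.6, -1.1, 6.4]
grip_width: 0.23
grasp_force: 58.8
```

```bash
python3 - <<'E'
from h import *
im,m=snap("top"); cv2.imwrite("pics/top6.png",im[:,:,::-1])
for n,c,cl in(("blue",BLUE,9),("red",RED,5)):
    for b in blobs(hsv(im,*c),800,cl): print(n,b.mean(0).round(),rect(m,b,.026))
for b in blobs(hsv(im,*YEL),60): print(b.mean(0).round(),rect(m,b,.111))
o,p,R=pose(); print(p.round(4),np.degrees(np.arctan2(R[1,0],R[0,0])),o['joint_pos'].round(2),o['grasp_force'])
E
```

```text
blue [278. 213.] (455.9, -10.8, 332.7, 114.1, -89.8)
blue [323. 148.] (659.3, -153.5, 234.2, 125.4, -86.8)
red [222. 145.] (661.1, 153.1, 231.5, 125.4, -87.4)
[349. 141.] (660.6, -208.4, 59.9, 21.7, -8.6)
[239. 138.] (662.6, 95.9, 59.6, 19.5, 1.5)
[0.4565 0.1681 0.0829] -17.07756081431392 [ 0.14  0.22 -0.64  1.95  0.16  1.01 -2.44] 58.848220109939575
```

The mark again moved counter-clockwise, (115,172) to (102,216), so this hub also goes in the red tray.

Emit:
play_rows:
  plan: [0, 0, 0, 0, 0, -0.01, 0, 0, 0, 0, 0, 0, -0.025, 0, 0, 0, 0, 0, 0, -0.04, 0, 0, 0, 0, 0, 0, -0.055, 0, 0, 0, 0, 0, 0, -0.06, 0, 0, 0, 0, 0, 0, -0.06, 0]
  squeeze: 80

```text
clock: 33.02
position: [0.4554, 0.1678, 0.1414]
ee_rot: [0.989, -0.148, 0.0, 0.0]
ft_force: [0.3, -1.2, -5.8]
grip_width: 0.222
grasp_force: 78.5
```

```bash
python3 - <<'E'
from h import *
o=status.get_obs(); print(o['ft_force'].round(1),o['grasp_force'])
go(.6585,.2095,.14,-14.2)
E
```

```text
[ 0.3 -1.2 -5.8] 78.4961673716407
at [0.4554 0.1678 0.1414] yaw -17.0 j7 -2.39 t 33.025
  turn [-0.  -0.  -2.8] shift [ 0.182  -0.0993  0.0015]
```

Emit:
play_rows:
  plan: [0, 0, 0, 0.015, -0.008, 0, 0, 0, 0, 0, 0.037, -0.02, 0, 0, 0, 0, 0, 0.06, -0.033, 0, 0, 0, 0, 0, 0.083, -0.045, 0, 0, 0, 0, 0, 0.106, -0.058, 0, 0, 0, 0, -1, 0.129, -0.07, 0, 0, 0, 0, -2, 0.152, -0.083, 0, 0, 0, 0, -2.8, 0.172, -0.094, 0, 0, 0, 0, -2.8, 0.182, -0.0993, 0, 0, 0, 0, -2.8, 0.182, -0.0993, 0, 0, 0, 0, -2.8, 0.182, -0.0993, 0, 0]

```text
clock: 34.4
position: [0.6577, 0.2096, 0.141]
ee_rot: [0.992, -0.124, -0.0, 0.0]
ft_force: [-0.3, -0.5, -5.4]
grip_width: 0.22
grasp_force: 78.6
```

```bash
python3 - <<'E'
from h import *
im,m=snap("wrist"); cv2.imwrite("pics/w11.png",im[:,:,::-1])
o=status.get_obs();print(o['ft_force'].round(1),o['grasp_force'])
go(.6585,.2095,.082,-14.2)
E
```

```text
[-0.8 -0.1 -5.3] 78.589936840505
at [0.6577 0.2096 0.1412] yaw -14.2 j7 -2.39 t 34.45
  turn [0. 0. 0.] shift [ 0.0008 -0.0002  0.0592]
```

View pics/w11.png

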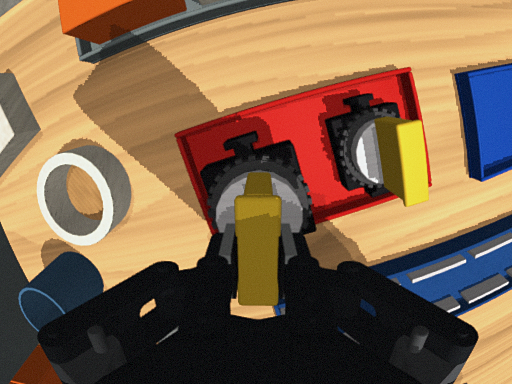

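The hub is over the left half of the red tray, with the first hub upright at (365,150). Setting it down.

Emit:
play_rows:
  plan: [0, 0, 0, 0, 0, 0.02, 0, 0, 0, 0, 0, 0, 0.04, 0, 0, 0, 0, 0, 0, 0.052, 0, 0, 0, 0, 0, 0, 0.058, 0, 0, 0, 0, 0, 0, 0.058, 0, 0, 0, 0, 0, 0, 0.058, 0.3, 0, 0, 0, 0, 0, 0.058, 0.5, 0, 0, 0, 0, 0, 0.058, 0.5, 0, 0, 0, 0, 0, 0.03, 0.5, 0, 0, 0, 0, 0, -0.03, 0.5, 0, 0, 0, 0, 0, -0.04, 0, 0, 0, 0, 0, 0, -0.04, 0]

```text
clock: 35.95
position: [0.6588, 0.2098, 0.1819]
ee_rot: [0.992, -0.124, 0.001, -0.0]
ft_force: [1.0, 0.5, -0.0]
grip_width: 0.079
grasp_force: 0.0
```

```bash
python3 - <<'E'
from h import *
im,m=snap("top"); cv2.imwrite("pics/top7.png",im[:,:,::-1])
s,ms=snap("side"); cv2.imwrite("pics/side7.png",s[:,:,::-1])
g=cv2.cvtColor(im,cv2.COLOR_RGB2GRAY)[185:235,125:180]; cv2.imwrite("pics/bell.png",cv2.resize(np.hstack([im[185:235,125:180],s[260:305,215:270][:45].repeat(1,0) if 0 else np.zeros((50,5,3),np.uint8),s[258:308,212:267]])[:,:,::-1],None,fx=6,fy=6,interpolation=0))
E
```

```text
(no output)
```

View pics/bell.png

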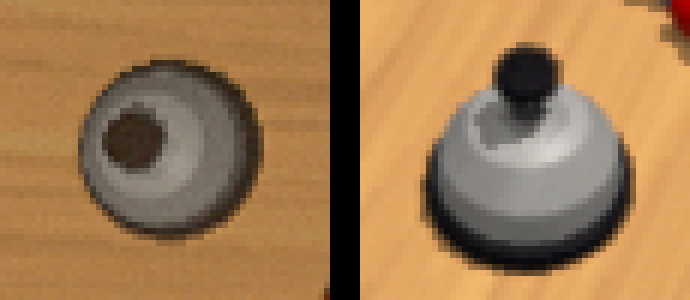

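Plunger head: crop (134,138) puts it at top px (146.8,207.5), and about (239.2,268) in the side view.

```bash
python3 - <<'E'
from h import *
print(plane(viewer.camera_model("top"),[[146.8,207.5]],.076),plane(viewer.camera_model("side"),[[239.2,268.3]],.076))
q=plane(viewer.camera_model("top"),[[146.8,207.5]],.076)[0]
im=cv2.imread("pics/top7.png")[:,:,::-1]; m=viewer.camera_model("top")
for n,c,cl in(("blue",BLUE,9),("red",RED,5)):
    for b in blobs(hsv(im,*c),800,cl): print(n,rect(m,b,.026))
for b in blobs(hsv(im,*YEL),60): print(b.mean(0).round(),rect(m,b,.111))
go(q[0],q[1],.13,20)
E
```

```text
[[0.46395288 0.3530643  0.076     ]] [[0.46363204 0.35361062 0.076     ]]
blue (456.2, -88.0, 178.3, 113.8, -89.9)
blue (659.4, -153.5, 234.3, 125.1, -86.9)
[349. 141.] (660.6, -208.2, 59.8, 21.9, -9.3)
[239. 137.] (662.6, 96.0, 59.6, 19.5, 1.5)
at [0.6579 0.2092 0.1796] yaw -14.2 j7 -2.38 t 36.05
  turn [  0.    0.1 -34.2] shift [-0.2232 -0.0919  0.0498]
```

Emit:
play_rows:
  plan: [0, 0, -34.2, -0.2232, -0.0919, 0, 0, 0, 0, -34.2, -0.2232, -0.0919, 0, 0, 0, 0, -34.2, -0.2232, -0.0919, 0, 0, 0, 0, -34.2, -0.2232, -0.0919, 0, 0, 0, 0, -34.2, -0.2232, -0.0919, 0, 0, 0, 0, -34.2, -0.2232, -0.0919, 0, 0, 0, 0, -34.2, -0.2232, -0.0919, 0.04, 0, 0, 0, -34.2, -0.2232, -0.0919, 0.06, 0, 0, 0, -34.2, -0.2232, -0.0919, 0.075, 0, 0, 0, -34.2, -0.2232, -0.0919, 0.08, 0, 0, 0, -34.2, -0.2232, -0.0919, 0.08, 0]

```text
clock: 37.42
position: [0.4648, 0.3536, 0.1015]
ee_rot: [0.985, 0.173, 0.0, -0.0]
ft_force: [-0.6, -0.0, 0.7]
grip_width: 0.004
grasp_force: 0.0
```

```bash
python3 - <<'E'
from h import *
go(.4638,.3533,.082,20)
im,m=snap("side"); cv2.imwrite("pics/side8.png",cv2.resize(im[200:320,160:320,::-1],None,fx=4,fy=4))
E
```

```text
at [0.4648 0.3536 0.1015] yaw 20.0 j7 -2.2 t 37.425
  turn [-0. -0. -0.] shift [-0.0011 -0.0001  0.0195]
```

View pics/side8.png

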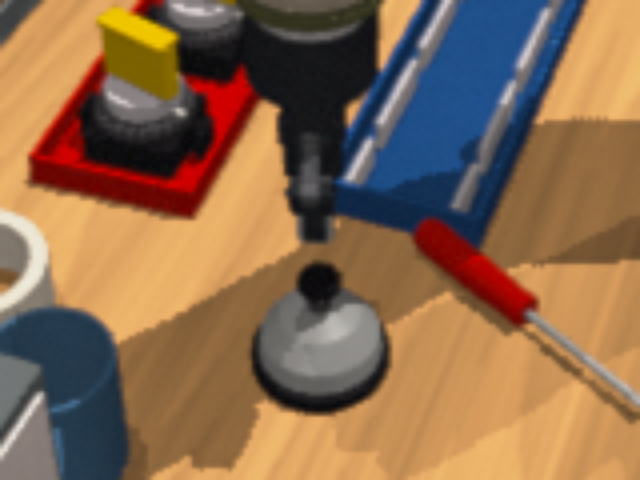

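Fingertips (315,240) are right above the plunger (320,275), and the hub in the red tray stands upright. Pressing.

Emit:
play_rows:
  plan: [0, 0, 0, -0.001, 0, 0.01, 0, 0, 0, 0, -0.001, 0, 0.015, 0, 0, 0, 0, -0.001, 0, 0.018, 0, 0, 0, 0, -0.001, 0, 0.02, 0, 0, 0, 0, -0.001, 0, 0.02, 0]

```text
clock: 38.1
position: [0.4637, 0.3531, 0.0811]
ee_rot: [0.985, 0.174, -0.0, 0.0]
ft_force: [0.2, -0.1, 0.1]
grip_width: -0.004
grasp_force: 0.0
```

Emit:
play_rows:
  plan: [0, 0, 0, 0, 0, 0.002, 0, 0, 0, 0, 0, 0, 0.004, 0, 0, 0, 0, 0, 0, 0.004, 0]

```text
clock: 38.48
position: [0.4636, 0.353, 0.077]
ee_rot: [0.985, 0.174, -0.0, 0.0]
ft_force: [-0.2, -0.5, 0.5]
grip_width: -0.0
grasp_force: 0.0
```

```bash
python3 - <<'E'
from h import *
print(manip.tip_extent,status.get_obs()['ft_force'],pose()[1])
im,m=snap("side"); cv2.imwrite("pics/side9.png",cv2.resize(im[200:320,160:320,::-1],None,fx=4,fy=4))
E
```

```text
0.014 [-0.19565031 -0.46973521  0.48951315] [0.46359733 0.35302159 0.07700413]
```

View pics/side9.png

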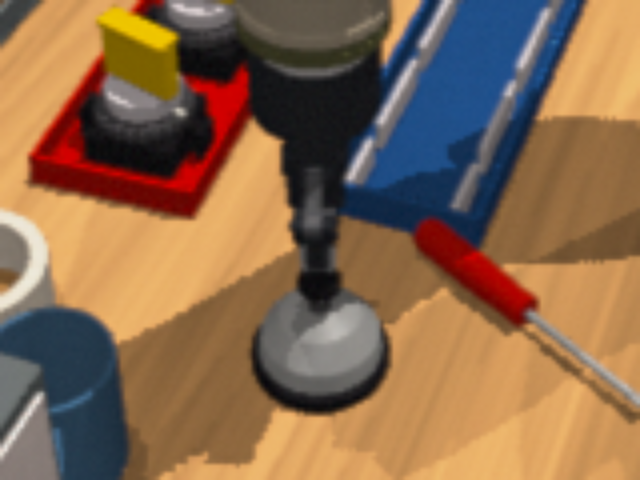

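The fingers look to be just touching the head (318,280), with no force yet. Continuing down in small steps.

Emit:
play_rows:
  plan: [0, 0, 0, 0, 0, 0.001, 0, 0, 0, 0, 0, 0, 0.002, 0, 0, 0, 0, 0, 0, 0.003, 0, 0, 0, 0, 0, 0, 0.003, 0]

```text
clock: 39.02
position: [0.4636, 0.3531, 0.0741]
ee_rot: [0.985, 0.174, -0.0, 0.0]
ft_force: [0.2, -0.3, -0.6]
grip_width: 0.003
grasp_force: 0.0
```

Emit:
play_rows:
  plan: [0, 0, 0, 0, 0, 0.001, 0, 0, 0, 0, 0, 0, 0.002, 0, 0, 0, 0, 0, 0, 0.002, 0]

```text
clock: 39.4
position: [0.4636, 0.3531, 0.0721]
ee_rot: [0.985, 0.174, -0.0, 0.0]
ft_force: [-0.9, -0.6, 0.3]
grip_width: -0.001
grasp_force: 0.0
```

```bash
python3 - <<'E'
from h import *
w,mw=snap("wrist"); s,ms=snap("side"); t,mt=snap("top")
p=pose()[1]
def proj(m,X):
    c=m['R']@X+m['t']; return (c[:2]/c[2]*[m['fx'],m['fy']]+[m['cx'],m['cy']]).round(1)
for dz in(0,-.014): print('tcp/tip px side',proj(ms,p+[0,0,dz]),'top',proj(mt,p+[0,0,dz]))
f=lambda a:cv2.resize(a,(400,300),interpolation=cv2.INTER_NEAREST)
# left: side now / side before contact ; right: wrist / top
old=cv2.imread("pics/side7.png")[:,:,::-1]
out=np.vstack([np.hstack([f(s[245:305,200:280]),f(old[245:305,200:280])]),np.hstack([f(w[150:330,140:380]),f(t[180:240,110:190])])])
cv2.imwrite("pics/mix.png",out[:,:,::-1])
E
```

```text
tcp/tip px side [239.3 269.2] top [147.2 207.7]
tcp/tip px side [239.3 273.2] top [148.5 208. ]
```

View pics/mix.png

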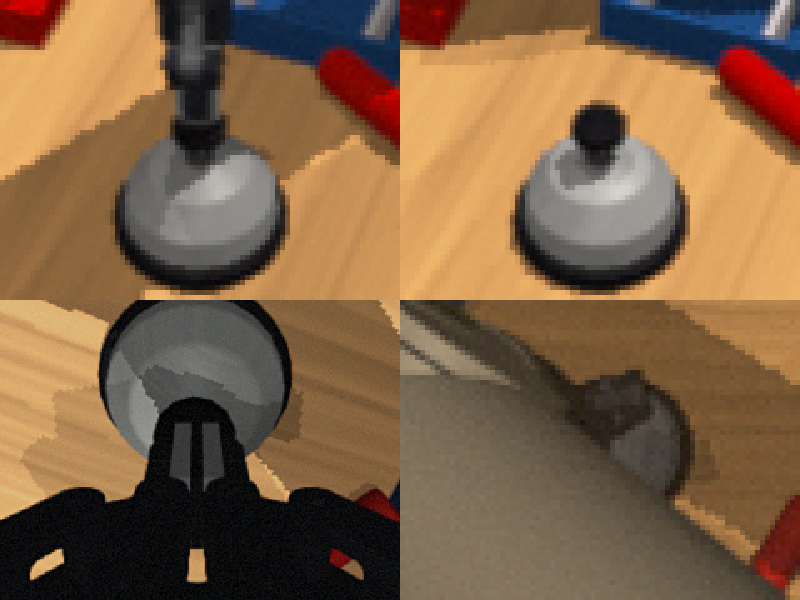

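The fingertips (199,118) rest on the head's top face and the head has barely moved. Continuing down with an eye on the force.

Emit:
play_rows:
  plan: [0, 0, 0, 0, 0, 0.001, 0, 0, 0, 0, 0, 0, 0.002, 0, 0, 0, 0, 0, 0, 0.003, 0, 0, 0, 0, 0, 0, 0.003, 0]

```text
clock: 40.05
position: [0.4636, 0.3531, 0.0691]
ee_rot: [0.985, 0.174, -0.0, 0.0]
ft_force: [-0.0, -0.1, -0.3]
grip_width: 0.001
grasp_force: 0.0
```

Emit:
play_rows:
  plan: [0, 0, 0, 0, 0, 0.001, 0, 0, 0, 0, 0, 0, 0.002, 0, 0, 0, 0, 0, 0, 0.003, 0, 0, 0, 0, 0, 0, 0.003, 0]

```text
clock: 40.55
position: [0.4637, 0.3531, 0.0663]
ee_rot: [0.985, 0.174, 0.0, 0.0]
ft_force: [-0.7, -1.0, 3.2]
grip_width: 0.003
grasp_force: 1.1
```

Emit:
play_rows:
  plan: [0, 0, 0, 0, 0, 0.001, 0, 0, 0, 0, 0, 0, 0.002, 0, 0, 0, 0, 0, 0, 0.003, 0, 0, 0, 0, 0, 0, 0.003, 0]

```text
clock: 41.05
position: [0.4637, 0.3532, 0.0632]
ee_rot: [0.985, 0.174, 0.0, 0.0]
ft_force: [-1.1, -0.8, 3.6]
grip_width: -0.001
grasp_force: 1.7
```

Emit:
play_rows:
  plan: [0, 0, 0, 0, 0, 0.001, 0, 0, 0, 0, 0, 0, 0.002, 0, 0, 0, 0, 0, 0, 0.003, 0, 0, 0, 0, 0, 0, 0.003, 0]

```text
clock: 41.55
position: [0.4637, 0.3531, 0.0602]
ee_rot: [0.985, 0.174, 0.0, 0.0]
ft_force: [-0.9, -0.5, 3.8]
grip_width: 0.001
grasp_force: 2.2
```

Force follows the spring (2 to 5 N), with about 7 mm pressed. On to the stop.

Emit:
play_rows:
  plan: [0, 0, 0, 0, 0, 0.001, 0, 0, 0, 0, 0, 0, 0.002, 0, 0, 0, 0, 0, 0, 0.002, 0]

```text
clock: 41.92
position: [0.4638, 0.3532, 0.0591]
ee_rot: [0.985, 0.174, 0.0, 0.0]
ft_force: [-3.3, -3.4, 13.9]
grip_width: -0.002
grasp_force: 7.0
```

Emit:
play_rows:
  plan: [0, 0, 0, 0, 0, 0.001, 0, 0, 0, 0, 0, 0, 0.001, 0, 0, 0, 0, 0, 0, 0.001, 0]

```text
clock: 42.3
position: [0.4638, 0.3532, 0.0589]
ee_rot: [0.985, 0.174, 0.0, 0.0]
ft_force: [-7.5, -7.0, 23.8]
grip_width: -0.0
grasp_force: 11.5
```

Hard stop reached. Retreating and checking.

Emit:
play_rows:
  plan: [0, 0, 0, 0, 0, -0.01, 0, 0, 0, 0, 0, 0, -0.05, 0, 0, 0, 0, 0, 0, -0.1, 0, 0, 0, 0, -0.06, -0.06, -0.15, 0, 0, 0, 0, -0.12, -0.12, -0.18, 0, 0, 0, 0, -0.12, -0.12, -0.18, 0, 0, 0, 0, -0.12, -0.12, -0.18, 0]

```text
clock: 43.18
position: [0.3056, 0.4281, 0.2393]
ee_rot: [0.984, 0.177, 0.001, -0.001]
ft_force: [0.9, -0.9, -0.8]
grip_width: -0.005
grasp_force: 0.0
```

```bash
python3 - <<'E'
from h import *
im,m=snap("top"); cv2.imwrite("pics/top9.png",im[:,:,::-1]); s,_=snap("side"); cv2.imwrite("pics/side9b.png",s[:,:,::-1])
for n,c,cl in(("blue",BLUE,9),("red",RED,15)):
    for b in blobs(hsv(im,*c),600,cl): print(n,rect(m,b,.026))
for b in blobs(hsv(im,*YEL),60): print(b.mean(0).round(),rect(m,b,.111))
old=cv2.imread("pics/side7.png")[:,:,::-1]
c=np.s_[258:275,228:252]
print('bell diff',np.abs(s[c].astype(int)-old[c]).mean(), pose()[1], status.get_obs()['ft_force'])
E
```

```text
blue (455.8, 25.1, 404.5, 113.9, -89.9)
blue (659.4, -154.0, 233.3, 125.1, -86.9)
red (660.6, 153.4, 231.8, 125.3, -87.0)
[349. 141.] (660.5, -208.3, 59.8, 21.6, -10.1)
[199. 139.] (656.6, 208.4, 60.3, 22.9, -19.3)
[239. 138.] (662.6, 95.9, 59.6, 19.5, 1.6)
bell diff 2.435457516339869 [0.30985212 0.42488618 0.23708838] [ 0.12729256  0.33549183 -0.05843926]
```

```bash
python3 -c "
from workcell import manip
print(manip.hand_in())"
```

```text
the job is handed in; nothing more can be done
None
```

I turned all three hubs to and fro twice, sorted them (one in the blue tray, two in the red), pressed the bell to its stop and saw it spring back, and handed the job in at about 43 s; the hand-in gave no verdict.

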